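# Run one dose through the guard window

### The job

Two dosing levers sit side by side under the filling station's guard, each below its own window. Reach through the window on the side where the bottle stands, press that lever fully down with the fingertips, keep it down for two seconds, then let it spring back and withdraw. Do not touch the guard or its window frames, leave the other lever alone, and do not move the bottle, the cup, the jar or the wrench.

Things in the scene. Friction and masses are not known exactly. Their poses are not given: they have to be found in the camera images.
- station: fixed bench-top bottle filling station of steel. Origin on the table, midway between the two windows; x points from the guard to the bottle pads, y from the right window to the left one, z up. Round pads (top at 22 mm) at x = 150, y = +95 and -95 mm, one with the bottle, one with the cup; nozzles over them (x = 140 to 215 mm, 193 to 236 mm high) and a cross tube at x = 215 mm.
- guard: the station's guard, not to be touched: box 130 mm (x) by 360 mm (y) centred on its origin, clear side walls closed down to the base, steel top plate at 120 mm above the table. The only ways in are the two windows at y = +95 mm (left) and -95 mm (right). Same origin and axes as station.
- left_window (a point): centre of the left window in the guard's top plate, at the top of its rim, 123 mm above the table. Axes as station. The opening is 66 mm along x and 76 mm along y, rim 6 mm wide all round, rim and folded edge 11 mm deep (112 to 123 mm above the table).
- right_window (a point): centre of the right window in the guard's top plate, at the top of its rim, 123 mm above the table. Axes as station. The opening is 66 mm along x and 76 mm along y, rim 6 mm wide all round, rim and folded edge 11 mm deep (112 to 123 mm above the table).
- left_pad (a point): middle of the top face of the left lever's black pad (36 mm along x, 40 mm along y), right below the middle of the left window: at rest 98 mm above the table, 25 mm below the window's rim. It moves with the lever; fully down it is 15 mm lower and slopes 17 degrees down to -x, so a blunt tip meets the stop 11 to 15 mm down. Springs back when let go.
- right_pad (a point): middle of the top face of the right lever's black pad (36 mm along x, 40 mm along y), right below the middle of the right window: at rest 98 mm above the table, 25 mm below the window's rim. It moves with the lever; fully down it is 15 mm lower and slopes 17 degrees down to -x, so a blunt tip meets the stop 11 to 15 mm down. Springs back when let go.
- lever_left (a joint): angle of the left lever about its pivot, which lies along the station's y, 50 mm to +x of the pad's middle: 0 up at rest, 0.30 rad fully down on its stop. Spring: about 4 N on the pad to start it, about 9 N at the stop.
- lever_right (a joint): angle of the right lever about its pivot, which lies along the station's y, 50 mm to +x of the pad's middle: 0 up at rest, 0.30 rad fully down on its stop. Spring: about 4 N on the pad to start it, about 9 N at the stop.
- bottle_mid (a point): middle (75 mm above its foot) of the loose pale blue clear bottle, 68 mm in diameter, 150 mm tall, with a small carrying ring at its neck. It stands on the round pad behind the lever to be pressed, left or right.
- cup_mid (a point): middle (30 mm above its foot) of the loose open steel cup, 68 mm in diameter, 60 mm tall, on the other round pad.
- jar_mid (a point): middle of a loose white jar, 64 mm in diameter, 85 mm tall, on the table beside the station.
- wrench_grip (a point): grip of a loose steel wrench, 170 mm long, lying flat on the table beside the station.
Mind the look-alikes: they are no part of the job. Leave any yellow look-alike of the part that bears bottle_mid alone.

How it is judged:
By the outcome, as a careful person would: the job done as asked, in the order asked, and still so for the second after the job is handed in, with the robot touching nothing.
It also fails if it takes over 32 s, if anything falls off the work surface, if the arm or the gripper's body presses on something with over 40 N, if the wrist force passes 120 N, or if a joint passes its speed limit or range.

### The arm

A 7-joint arm with a two-finger parallel gripper is mounted at the origin on the work surface. World frame = base frame: x ahead of the robot, y to its left, z up, the work surface at z = 0. Lengths are in m, angles in rad, forces in N, time in s.
With the tool pointing down it reaches from about 0.425 to 0.925 m from the base axis. Payload 6.8 kg.
Tool frame: the origin (TCP) lies midway between the tips of the shut fingers; the grasp point (between the pads) lies 19 mm behind it; z points along the fingers, y is the direction in which the jaws open and shut (so a half turn about z gives the same grasp; the last joint's range is limited). The gripper opens to 85 mm and grips with 20 to 120 N. Pads are 22 mm wide; open, the fingers measure 114 mm over their backs; the gripper's body (76 mm by 85 mm) begins 54 mm behind the grasp point. The pads swing forward as they close: fully open they stand 13 mm farther back than shut.
Start: joints at [-1.34, 0.477, 0.022, 1.555, -0.011, 1.109, -0.083], TCP at [0.224, 0.637, 0.231] pointing down, gripper open.
Joint ranges: [-2.96, 2.96], [-0.34, 2.1], [-1.41, 1.46], [0.24, 2.44], [-1.37, 4.51], [0.17, 1.92], [-2.96, 2.96]. Speed limits (rad/s): [2.39, 2.39, 3.14, 3.14, 3.14, 3.14, 3.14].

### API

Orientations are given as a rotation vector (axis times angle).
In Python, from bench import r gives the robot as it stands. The module is installed in compiled form; this text tells all that it offers.
- The arm moves only by the tool play_rows, never from a script. Its argument "plan" is a list of rows, each a list of 7 numbers: the shift along the world's x, y, z in mm, then the turn, a rotation vector about the world's x, y, z in rad, then the finger opening in mm, from 0 to 85.4. A call has 1 to 12 rows; each row is the pose to reach, as a shift and turn from the pose commanded when the call began; what a row does not reach only later rows make up. A row lasts 1/10 s, in which the tool goes at most 50 mm and 8.59 degrees, less where a joint would pass 70% of its speed; a pose out of reach is approached as far as the arm can. A call with a gripper value outside its range is refused whole. The fingers move at their own pace and stop on an object; "grip_force" is the grip in N (left out, the last holds). Time passes only in rows, so rows that repeat a pose let the fingers close. It gives the time, the measured TCP pose, the force and the opening at its end, in the units of the state.
- r.get_obs(): the state, without advancing time (a new reading comes with each control period).
- r.grab_frame(name): name is "scene" or "top"; returns a dict with "color" (480x640x3 uint8, blue, green, red), "z_map" (480x640 float32, m along the optical axis (not along the pixel's ray), 0 where there is no reading), "camera_matrix" (3x3 intrinsics, pixels), "R" (3x3) and "t" (3): a world point X has camera coordinates R X + t. Camera axes: x right, y down, z forward; pixel columns grow to the right and rows downward; lengths in m; the calibration is good to about 2 mm. A picture is of the moment at which its call begins.
- r.hand_in(): hands the job in, once; it reports no verdict.
The state is a dict: "clock": time; "joints": joint angles; "qvel": joint speeds; "tau": joint torques, N m; "tcp_pos": TCP position; "orientation": TCP orientation; "contact_force": force on the tool from outside, world axes, zero at the start; "moment": the same for the moment, N m; "grip_width": finger opening in m.
Only numpy, scipy, OpenCV 4.12 (cv2) and the standard library are available. Lean on these libraries where they do the work, as an engineer would, in place of code of your own. Each camera call takes 0.05 s, during which the arm holds its last target.

## Working session

There is one attempt and no reset: what is moved stays moved. The work goes in short steps, Python scripts to look and compute and a tool call to move; the robot and the scene stay as the last step left them, time stands still between calls to the robot, and variables do not carry over. Pictures are saved under pics/ and viewed, and the job is handed in when it is done.

Besides the shell and the picture viewer there is one more tool, called after "Emit:" as name([rows], argument=value, ...), one row to a line, values as JSON. play_rows: Moves the arm, as the interface text tells. Its arguments: {"type":"object","properties":{"plan":{"type":"array"},"grip_force":{"type":"number"}},"required":["plan"]}

```bash
mkdir -p pics; python3 - <<'E'
from bench import r
import cv2,numpy as np
o=r.get_obs();print(o['clock'],o['tcp_pos'],o['orientation'],o['grip_width'],o['contact_force'])
for n in ("scene","top"):
    f=r.grab_frame(n);cv2.imwrite(f'pics/{n}0.png',f['color']);np.savez(f'{n}0.npz',**f)
    print(n,f['R'],f['t'],f['camera_matrix'])
E
```

```text
0.0 [0.22414557 0.63605147 0.23032371] [-5.29546483e-01 -3.09645026e+00  2.88832082e-03] 0.08546417565274385 [-0.77316774  0.7169935  -0.49806508]
scene [[ 0.12549715  0.99209183 -0.00206708]
 [ 0.80731203 -0.10333353 -0.58100729]
 [-0.57662619  0.07124598 -0.81389573]] [-0.12542721 -0.37548496  1.50138387] [[493.61757401   0.         320.93330869]
 [  0.         493.61757401 237.13686755]
 [  0.           0.           1.        ]]
top [[ 0.00388479 -0.99994823  0.00940407]
 [-0.99896891 -0.00430602 -0.04519494]
 [ 0.04523309 -0.0092188  -0.99893392]] [0.04015113 0.53481971 1.12033349] [[443.81490362   0.         310.96943289]
 [  0.         443.81490362 238.56952136]
 [  0.           0.           1.        ]]
```

View pics/scene0.png

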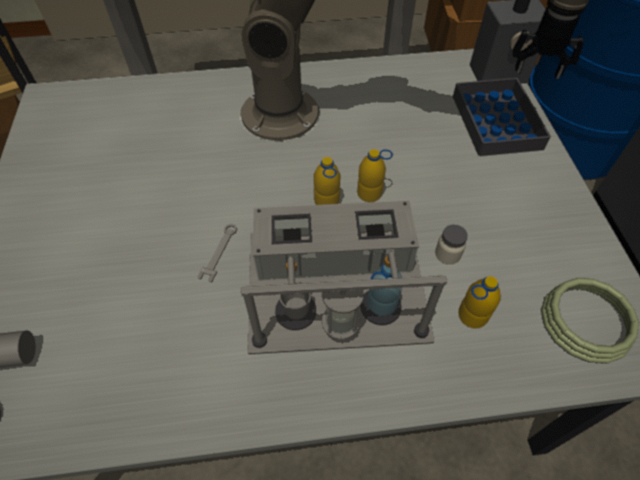

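View pics/top0.png

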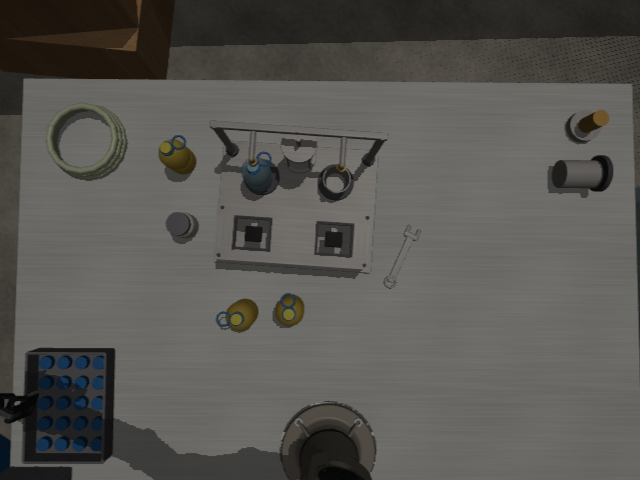

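The blue bottle stands behind the left window, at top-image pixel (258,175). The cup is on the right pad at (336,182). Next I'll measure the left window, enlarged.

```bash
python3 - <<'E'
import cv2,numpy as np
f=np.load('top0.npz');c=f['color'][195:285,205:385]
c=cv2.convertScaleAbs(c,alpha=1.8,beta=20)
cv2.imwrite('pics/topc.png',cv2.resize(c,None,fx=4.4,fy=4.4,interpolation=cv2.INTER_CUBIC))
f=np.load('scene0.npz');c=f['color'][190:360,230:450]
c=cv2.convertScaleAbs(c,alpha=1.6,beta=10)
cv2.imwrite('pics/scenec.png',cv2.resize(c,None,fx=3.5,fy=3.5,interpolation=cv2.INTER_CUBIC))
E
```

```text
(no output)
```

View pics/topc.png

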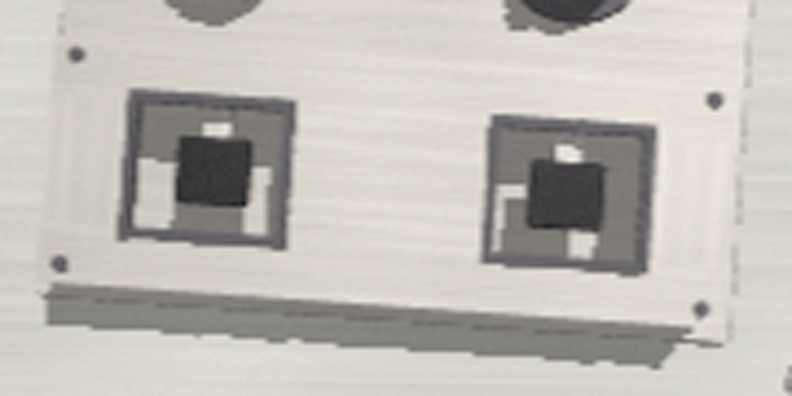

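View pics/scenec.png

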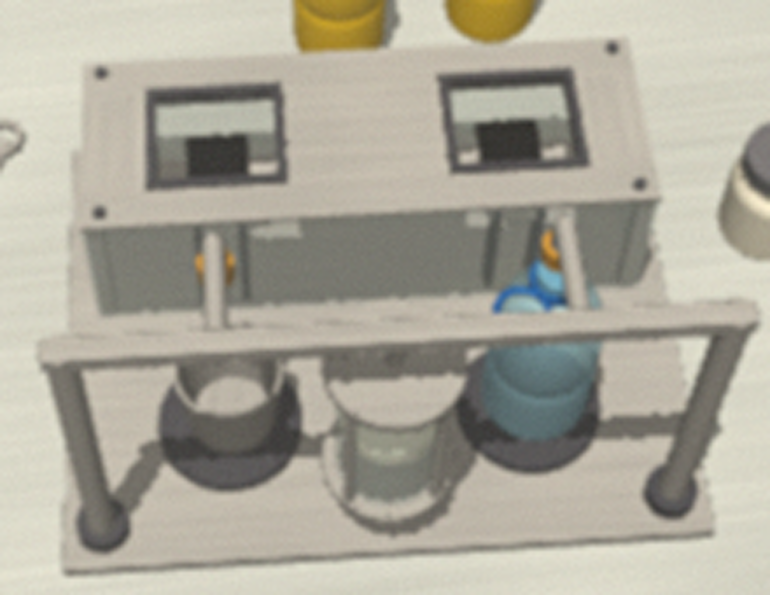

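```bash
cat > h.py <<'E'
import numpy as np
def ray(f,u,v,z):
    K=f['camera_matrix'];R=f['R'];t=f['t']
    d=R.T@np.linalg.solve(K,[u,v,1]);c=-R.T@t
    return c+d*(z-c[2])/d[2]
E
python3 - <<'E'
from h import *
for n,s,o,L,Rr,pads in (('top',4.4,(205,195),[(130,90),(296,100),(286,249),(119,240)],[(490,114),(657,126),(645,273),(482,263)],[(214,171),(566,194)]),
 ('scene',3.5,(230,190),[(438,75),(572,69),(589,166),(451,174)],[(147,90),(282,84),(287,182),(147,189)],[])):
    f=np.load(n+'0.npz')
    def P(p,z): return ray(f,(p[0]+.5)/s-.5+o[0],(p[1]+.5)/s-.5+o[1],z)
    c=[]
    for q in (L,Rr):
        w=np.array([P(p,.123) for p in q]);print(n,w.round(4).tolist(),np.linalg.norm(np.diff(w,axis=0),axis=1).round(4));c.append(w.mean(0));print(c[-1])
    d=c[0]-c[1];print('dist',np.linalg.norm(d),'yaw',np.arctan2(-d[0],d[1]))
    for p in pads:print('pad',P(p,.098))
    # z_map check plate
    for p in (L+Rr)[:2]: 
        u=int((p[0])/s+o[0]);v=int(p[1]/s+o[1])
    u,v=[(p) for p in (np.array([390,180] if n=='top' else [360,130])/s+o).astype(int)]
    z=f['z_map'][v,u];X=f['R'].T@(np.linalg.solve(f['camera_matrix'],[u,v,1])*z-f['t']);print('plate',X)
E
```

```text
top [[0.583, 0.2204, 0.123], [0.5782, 0.1336, 0.123], [0.5002, 0.1382, 0.123], [0.5045, 0.2252, 0.123]] [0.087  0.0781 0.0871]
[0.54147444 0.17936219 0.123     ]
top [[0.5713, 0.032, 0.123], [0.5654, -0.0556, 0.123], [0.4884, -0.0493, 0.123], [0.4933, 0.0359, 0.123]] [0.0878 0.0773 0.0853]
[ 0.52960237 -0.00924123  0.123     ]
dist 0.1889767019588458 yaw -0.06286433273657117
pad [0.54217198 0.17913396 0.098     ]
pad [ 0.53065987 -0.00940446  0.098     ]
plate [0.5379178  0.08489069 0.11818797]
scene [[0.4982, 0.1414, 0.123], [0.5044, 0.2289, 0.123], [0.582, 0.2231, 0.123], [0.5771, 0.1364, 0.123]] [0.0877 0.0778 0.0869]
[0.54041686 0.18243264 0.123     ]
scene [[0.4865, -0.0473, 0.123], [0.4927, 0.0398, 0.123], [0.5702, 0.0342, 0.123], [0.5644, -0.0526, 0.123]] [0.0874 0.0777 0.087 ]
[ 0.5284356  -0.00648256  0.123     ]
dist 0.18929475279303273 yaw -0.06333655193703351
plate [0.53425648 0.08398859 0.12008369]
```

Emit:
play_rows([
  [15, -20, 10, 0, 0, 0.02, 0],
  [40, -55, 20, 0, 0, 0.04, 0],
  [66, -95, 20, 0, 0, 0.07, 0],
  [92, -133, 20, 0, 0, 0.09, 0],
  [119, -171, 20, 0, 0, 0.12, 0],
  [145, -209, 20, 0, 0, 0.14, 0],
  [172, -247, 20, 0, 0, 0.17, 0],
  [198, -285, 20, 0, 0, 0.19, 0],
  [225, -323, 20, 0, 0, 0.22, 0],
  [251, -361, 20, 0, 0, 0.24, 0],
  [277, -399, 20, 0, 0, 0.26, 0],
  [300, -430, 20, 0, 0, 0.276, 0],
], grip_force=60)

```text
clock: 1.3
tcp_pos: [0.5253, 0.2038, 0.2512]
orientation: [-0.1, -3.14, 0.001]
contact_force: [-0.4, 0.3, 0.4]
grip_width: -0.0004
```

Emit:
play_rows([
  [8, -12, -10, 0, 0, 0, 0],
  [15, -22, -30, 0, 0, 0, 0],
  [16, -23, -55, 0, 0, 0, 0],
  [16, -23, -75, 0, 0, 0, 0],
  [16, -23, -81, 0, 0, 0, 0],
  [16, -23, -81, 0, 0, 0, 0],
])

```text
clock: 1.9
tcp_pos: [0.5396, 0.1834, 0.1694]
orientation: [-0.098, -3.138, 0.002]
contact_force: [0.3, 0.5, 0.4]
grip_width: -0.0
```

```bash
python3 - <<'E'
from bench import r
import cv2,numpy as np
o=r.get_obs();print(o['clock'],o['tcp_pos'],o['orientation'],o['grip_width'],o['contact_force'])
a=[]
for n,(x0,y0) in (("scene",(310,140)),("top",(190,160))):
    f=r.grab_frame(n);np.savez(f'{n}1.npz',**f)
    c=cv2.convertScaleAbs(f['color'][y0:y0+140,x0:x0+130],alpha=1.8,beta=10)
    a.append(cv2.resize(c,None,fx=3,fy=3,interpolation=cv2.INTER_CUBIC))
cv2.imwrite('pics/hover.png',np.hstack(a))
E
```

```text
1.9 [0.53961372 0.18344974 0.16943292] [-9.83366261e-02 -3.13801198e+00  1.68628912e-03] -2.7669786042964393e-06 [0.31273631 0.51797129 0.44006282]
```

View pics/hover.png

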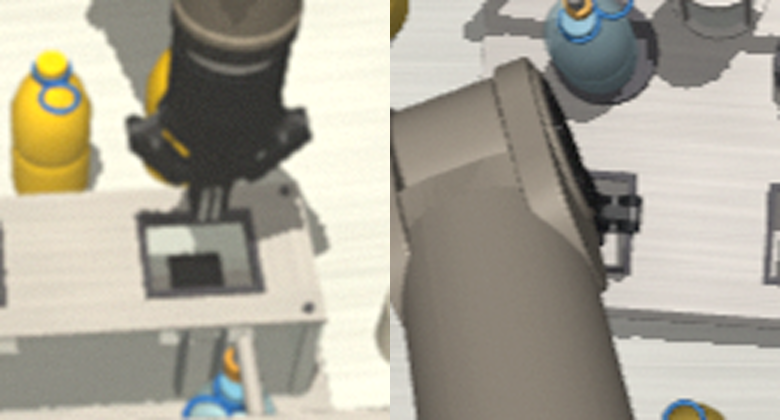

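The shut fingertips hang above the left window: scene view tip at about crop (212,213), window centre at about (203,255). The finger linkage flares out behind them, so I'll profile its clearance from the depth map.

```bash
python3 - <<'E'
from h import *
f=np.load('scene1.npz');z=f['z_map'];v,u=np.mgrid[0:480,0:640]
p=np.stack([u,v,np.ones_like(u)],-1)@np.linalg.inv(f['camera_matrix']).T*z[...,None]
X=(p-f['t'])@f['R']
ya=np.array([.0635,.998]);xa=np.array([.998,-.0635])
d=X[...,:2]-np.array([.5396,.1834]);sx=d@xa;sy=d@ya;h=X[...,2]-.1694
m=(z>0)&(abs(sx)<.06)&(abs(sy)<.1)&(h>-.03)
for a in range(-10,110,8):
    k=m&(h>a/1e3)&(h<=(a+8)/1e3)
    if k.any():print(a,k.sum(),'y',(sy[k].min()*1e3).round(),(sy[k].max()*1e3).round(),'x',(sx[k].min()*1e3).round(),(sx[k].max()*1e3).round())
E
```

```text
-2 7 y -8.0 4.0 x 4.0 11.0
6 28 y -14.0 13.0 x -4.0 12.0
14 35 y -15.0 12.0 x -11.0 11.0
22 30 y -15.0 11.0 x 4.0 12.0
30 33 y -15.0 12.0 x -5.0 13.0
38 36 y -27.0 29.0 x -9.0 14.0
46 103 y -34.0 35.0 x -10.0 14.0
54 131 y -43.0 42.0 x -14.0 14.0
62 86 y -45.0 49.0 x -12.0 18.0
70 119 y -54.0 52.0 x -11.0 19.0
78 117 y -60.0 59.0 x 2.0 19.0
86 214 y -62.0 60.0 x -16.0 18.0
94 164 y -61.0 58.0 x -10.0 21.0
102 116 y -46.0 45.0 x -8.0 21.0
```

Emit:
play_rows([
  [0, 0, -15, 0, 0, 0, 0],
  [0, 0, -32, 0, 0, 0, 0],
  [0, 0, -48, 0, 0, 0, 0],
  [0, 0, -60, 0, 0, 0, 0],
  [0, 0, -66, 0, 0, 0, 0],
  [0, 0, -66, 0, 0, 0, 0],
])

```text
clock: 2.6
tcp_pos: [0.5402, 0.1837, 0.1041]
orientation: [-0.099, -3.14, 0.0]
contact_force: [-0.1, -0.0, -0.1]
grip_width: 0.0003
```

Emit:
play_rows([
  [0, 0, -4, 0, 0, 0, 0],
  [0, 0, -8, 0, 0, 0, 0],
  [0, 0, -11, 0, 0, 0, 0],
  [0, 0, -14, 0, 0, 0, 0],
  [0, 0, -14, 0, 0, 0, 0],
  [0, 0, -14, 0, 0, 0, 0],
])

```text
clock: 3.2
tcp_pos: [0.5401, 0.184, 0.0908]
orientation: [-0.098, -3.14, -0.001]
contact_force: [-3.2, 0.2, 7.7]
grip_width: -0.0001
```

Emit:
play_rows([
  [0, 0, -1, 0, 0, 0, 0],
  [0, 0, -2, 0, 0, 0, 0],
  [0, 0, -3, 0, 0, 0, 0],
  [0, 0, -3, 0, 0, 0, 0],
])

```text
clock: 3.6
tcp_pos: [0.54, 0.184, 0.0879]
orientation: [-0.098, -3.139, -0.001]
contact_force: [-3.0, 0.9, 7.1]
grip_width: -0.0004
```

Emit:
play_rows([
  [0, 0, -1, 0, 0, 0, 0],
  [0, 0, -2, 0, 0, 0, 0],
  [0, 0, -3, 0, 0, 0, 0],
  [0, 0, -3, 0, 0, 0, 0],
])

```text
clock: 4.0
tcp_pos: [0.5401, 0.184, 0.0851]
orientation: [-0.098, -3.14, -0.001]
contact_force: [-4.4, -0.3, 8.8]
grip_width: -0.0001
```

Emit:
play_rows([
  [0, 0, -1, 0, 0, 0, 0],
  [0, 0, -2, 0, 0, 0, 0],
  [0, 0, -2, 0, 0, 0, 0],
])

```text
clock: 4.3
tcp_pos: [0.5402, 0.1841, 0.0845]
orientation: [-0.099, -3.14, -0.002]
contact_force: [-9.4, -2.1, 21.3]
grip_width: -0.0002
```

The force jumped from 9 to 21 N while z stopped advancing, so the lever is on its stop. I'll hold it there.

Emit:
play_rows([
  [0, 0, 0, 0, 0, 0, 0],
  [0, 0, 0, 0, 0, 0, 0],
  [0, 0, 0, 0, 0, 0, 0],
  [0, 0, 0, 0, 0, 0, 0],
  [0, 0, 0, 0, 0, 0, 0],
  [0, 0, 0, 0, 0, 0, 0],
  [0, 0, 0, 0, 0, 0, 0],
  [0, 0, 0, 0, 0, 0, 0],
  [0, 0, 0, 0, 0, 0, 0],
  [0, 0, 0, 0, 0, 0, 0],
  [0, 0, 0, 0, 0, 0, 0],
  [0, 0, 0, 0, 0, 0, 0],
])

```text
clock: 5.5
tcp_pos: [0.5402, 0.184, 0.0845]
orientation: [-0.099, -3.14, -0.002]
contact_force: [-9.0, -1.8, 21.1]
grip_width: -0.0
```

Emit:
play_rows([
  [0, 0, 0, 0, 0, 0, 0],
  [0, 0, 0, 0, 0, 0, 0],
  [0, 0, 0, 0, 0, 0, 0],
  [0, 0, 0, 0, 0, 0, 0],
  [0, 0, 0, 0, 0, 0, 0],
  [0, 0, 0, 0, 0, 0, 0],
  [0, 0, 0, 0, 0, 0, 0],
  [0, 0, 0, 0, 0, 0, 0],
  [0, 0, 0, 0, 0, 0, 0],
  [0, 0, 0, 0, 0, 0, 0],
  [0, 0, 0, 0, 0, 0, 0],
  [0, 0, 0, 0, 0, 0, 0],
])

```text
clock: 6.7
tcp_pos: [0.5402, 0.1841, 0.0845]
orientation: [-0.099, -3.14, -0.002]
contact_force: [-8.6, -2.1, 21.3]
grip_width: 0.0002
```

```bash
python3 - <<'E'
from bench import r
import cv2,numpy as np
a=[]
for n,(x0,y0) in (("scene",(310,140)),("top",(190,160))):
    f=r.grab_frame(n)
    c=cv2.convertScaleAbs(f['color'][y0:y0+140,x0:x0+130],alpha=1.8,beta=10)
    a.append(cv2.resize(c,None,fx=3,fy=3,interpolation=cv2.INTER_CUBIC))
cv2.imwrite('pics/press.png',np.hstack(a))
E
```

```text
(no output)
```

View pics/press.png

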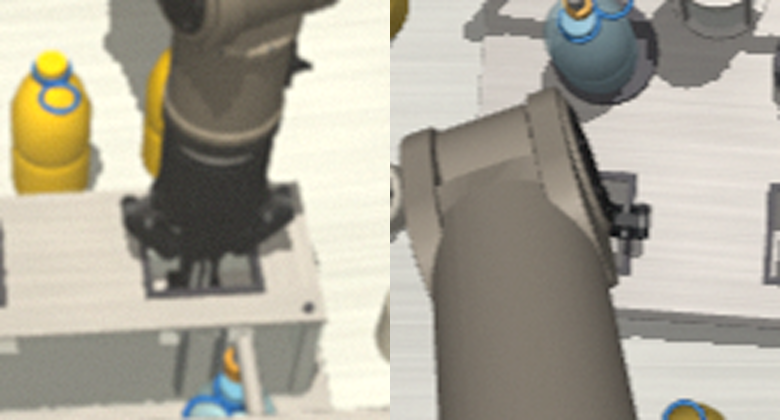

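In the picture the fingers sit inside the left window (scene crop about (205,270)) and the linkage is clear above the rim. Force and height held steady for about 2.4 s. I'll release and withdraw straight up.

Emit:
play_rows([
  [0, 0, 4, 0, 0, 0, 0],
  [0, 0, 10, 0, 0, 0, 0],
  [0, 0, 18, 0, 0, 0, 0],
  [0, 0, 28, 0, 0, 0, 0],
  [0, 0, 40, 0, 0, 0, 0],
  [0, 0, 55, 0, 0, 0, 0],
  [0, 0, 75, 0, 0, 0, 0],
  [0, 0, 100, 0, 0, 0, 0],
  [0, 0, 130, 0, 0, 0, 0],
  [0, 0, 160, 0, 0, 0, 0],
  [0, 0, 165, 0, 0, 0, 0],
  [0, 0, 165, 0, 0, 0, 0],
])

```text
clock: 8.0
tcp_pos: [0.5408, 0.1838, 0.2486]
orientation: [0.099, 3.138, 0.002]
contact_force: [-0.1, -0.2, -1.5]
grip_width: -0.0003
```

Emit:
play_rows([
  [-15, 20, 0, 0, 0, 0, 0],
  [-40, 55, 0, 0, 0, 0, 0],
  [-65, 95, 0, 0, 0, 0, 0],
  [-90, 130, 0, 0, 0, 0, 0],
  [-115, 165, 0, 0, 0, 0, 0],
  [-140, 200, 0, 0, 0, 0, 0],
  [-160, 230, 0, 0, 0, 0, 0],
  [-170, 245, 0, 0, 0, 0, 0],
  [-170, 245, 0, 0, 0, 0, 0],
  [-170, 245, 0, 0, 0, 0, 0],
])

```text
clock: 9.0
tcp_pos: [0.3702, 0.4276, 0.246]
orientation: [-0.098, -3.139, 0.004]
contact_force: [0.7, -0.6, -0.3]
grip_width: 0.0003
```

```bash
python3 - <<'E'
from bench import r
import cv2,numpy as np
o=r.get_obs();print(o['clock'],o['tcp_pos'],o['contact_force'],abs(o['qvel']).max())
a=[]
for n in ("scene","top"):
    f=r.grab_frame(n);b=np.load(n+'0.npz')
    if n=='top':
        x0,y0=200,140
        for c in (b['color'],f['color']): a.append(cv2.resize(cv2.convertScaleAbs(c[y0:y0+150,x0:x0+190],alpha=1.8,beta=10),(390,308),interpolation=cv2.INTER_CUBIC))
        for nm,(u,v) in dict(padL=(253,234),padR=(333,239)).items():print(nm,b['z_map'][v-1:v+2,u-1:u+2].mean(),f['z_map'][v-1:v+2,u-1:u+2].mean())
    else: cv2.imwrite('pics/sceneend.png',f['color'])
cv2.imwrite('pics/end.png',np.hstack(a))
E
```

```text
9.0 [0.37022807 0.42759156 0.24603135] [ 0.71799965 -0.57168571 -0.32884402] 0.022998362733139356
padL 1.0448937 1.0457829
padR 1.0463176 1.0462356
```

View pics/end.png

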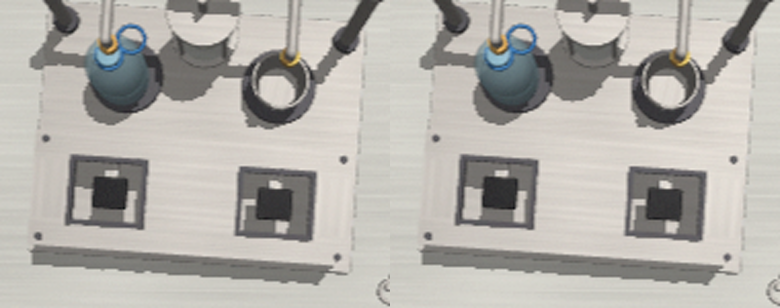

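View pics/sceneend.png

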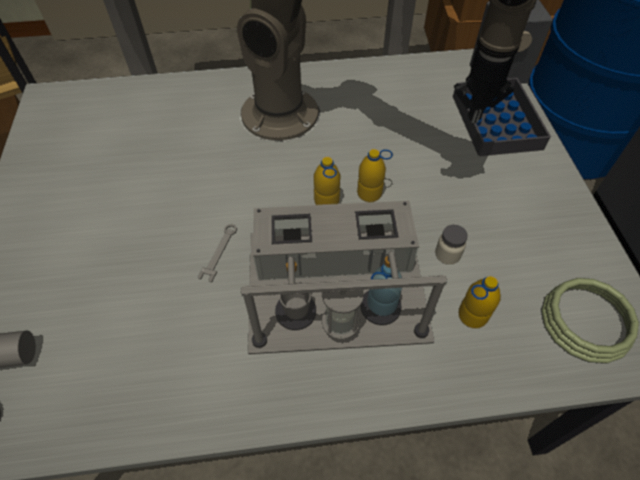

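The before and after pictures look identical: left pad at (500,193), right pad at (664,203), and the bottle, cup, jar (453,244) and wrench (218,252) unmoved. The arm is clear of everything.

```bash
python3 -c "
from bench import r
print(r.hand_in())"
```

```text
the job is handed in; nothing more can be done
None
```

I pressed the left lever, the one in front of the blue bottle, down to its stop with shut fingertips through the left window. I held it there about 2.4 s, let it spring back, withdrew to the side and handed the job in at about 9 s.

- **Press:** the vertical force jumped from about 9 to 21 N as the tip stopped at z = 84.5 mm. That fits the lever being on its stop, though its angle can't be read directly. Both readings stayed steady throughout the hold.
- **Release:** the left pad's depth in the top camera is within 1 mm of its starting value, and the right pad's depth is unchanged.
- **Surroundings:** before and after pictures show the bottle, cup, jar and wrench where they were. The only force readings beyond noise came while the tips were on the pad. The arm is touching nothing.
- **Disagreement:** the two cameras put the window centre about 3 mm apart along y, so I aimed between them. At full depth the finger linkage had an estimated 9 mm of room to the window edge on each side, and the pictures show no contact.

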